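# Let the thick battery cell out of its dispenser

### The arm

A 6-joint arm with a two-finger parallel gripper is mounted at the origin on the work surface. World frame = base frame: x ahead of the robot, y to its left, z up, the work surface at z = 0. Lengths are in m, angles in rad, forces in N, time in s.
With the tool pointing down it reaches from about 0.225 to 0.875 m from the base axis. Payload 3.4 kg.
Tool frame: the origin (TCP) lies midway between the tips of the shut fingers; the grasp point (between the pads) lies 19 mm behind it (manip.grasp_offset is the distance from the TCP to the grasp point, in m); x points along the fingers, y is the direction in which the jaws open and shut, and the axes are right-handed (so a half turn about x gives the same grasp; the last joint's range is limited). The gripper opens to 85 mm and grips with 20 to 120 N. Pads are 22 mm wide; open, the fingers measure 114 mm over their backs; the gripper's body (76 mm by 85 mm) begins 54 mm behind the grasp point. The pads swing forward as they close: fully open they stand 13 mm farther back than shut.
Start: joints at [1.097, 0.276, 1.505, -0, 1.361, -0.121], TCP at [0.199, 0.54, 0.231] pointing down, gripper open.
Joint ranges: [-2.89, 2.89], [-0.75, 2.08], [0.22, 2.7], [-1.18, 4.32], [0.11, 2.71], [-2.7, 2.7]. Speed limits (rad/s): [2.57, 2.57, 3.14, 3.14, 3.14, 3.14].

### API

Orientations are given as a unit quaternion [w, x, y, z].
In Python, from rig import manip gives the robot as it stands.
- The arm moves only by the shell command python3 -m creep 'ROWS' [OPENING] [FORCE]. ROWS is a JSON object of lists of equal length, an entry for each row: "delta_pos": the shift along the tool's x, y, z in cm, a list of three; "dr": the turn, a rotation vector about the tool's x, y, z in rad, a list of three. In form: {"delta_pos": [[dx, dy, dz], ...], "dr": [[rx, ry, rz], ...]}. A call has 1 to 10 rows; each row is the pose to reach, as a shift and turn from the pose commanded when the call began, along the tool's axes at that moment; what a row does not reach only later rows make up. A row lasts 1/10 s, in which the tool goes at most 50 mm and 8.59 degrees, less where a joint would pass 70% of its speed; a pose out of reach is approached as far as the arm can. A call with a gripper value outside its range is refused whole. OPENING is the opening, from -1 (shut) to 1 (fully open), set as the call begins (- or left out, the last holds). The fingers move at their own pace and stop on an object; FORCE is the grip in N (left out, the last holds). Time passes only in rows, so rows that repeat a pose let the fingers close. It gives the time, the measured TCP pose, the force and the opening at its end, in the units of the state.
- manip.get_state(): the state, without advancing time (a new reading comes with each control period).
- manip.get_image(name): name is "scene" or "side" or "wrist"; returns a dict with "pixels" (384x512x3 uint8, blue, green, red), "depth" (384x512 float32, m along the optical axis (not along the pixel's ray), 0 where there is no reading), "intrinsics" (3x3 intrinsics, pixels), "rvec" (rotation vector, rad) and "tvec" (3), from world to camera coordinates, as OpenCV has them. Camera axes: x right, y down, z forward; pixel columns grow to the right and rows downward; lengths in m; the calibration is good to about 2 mm. A picture is of the moment at which its call begins.
- manip.sign_off(): hands the job in, once; it reports no verdict.
The state is a dict: "clock": time; "qpos": joint angles; "qd": joint speeds; "effort": joint torques, N m; "position": TCP position; "ee_rot": TCP orientation; "contact_force": force on the tool from outside, world axes, zero at the start; "moment": the same for the moment, N m; "width": finger opening in m.
Only numpy, scipy, OpenCV 4.12 (cv2) and the standard library are available. Lean on these libraries where they do the work, as an engineer would, in place of code of your own. Each camera call takes 0.05 s, during which the arm holds its last target. There are 200 camera calls.

### The job

Two gravity dispensers each hold one battery cell behind a gate. With a fingertip, press down the paddle at the back end of the rocker on the dispenser that holds the thicker cell, so that its gate lifts and the cell rolls into the tray at the front, then let go so that the gate drops shut again. Do not touch or lift the cells or the gates, and leave the other dispenser and the things around alone.

Things in the scene. Friction and masses are not known exactly. Their poses are not given: they have to be found in the camera images.
- thick_dispenser: (sizes in mm) dispenser of the thick cell (both alike): black sloping chute, inside 71 wide, walls 24 high, on a flat foot fixed to the desk. Origin: underside of the foot, mid-plane. x points uphill from the tray (low front end) to the paddle (back), y across, z up. Chute floor slopes 0.22 rad, 47 above the desk at x=0
- thick_tray (a point): (sizes in mm) middle of the tray floor of the thick cell's dispenser, 80 in front of its origin. The tray is the low end of the chute, from the gate to a 22 high lip at x=-112
- thick_pin (a point): (sizes in mm) pivot of the thick cell's rocker: cross pin 105 above the desk between two posts 115 high, 55 behind the dispenser's origin. The rocker is a grey painted bar, 10 wide, over the middle of the chute; gate under its front end, paddle at its back end
- thick_rocker (a joint): rocker of the thick cell's dispenser, rad: 0 at rest with gate shut, grows as the paddle goes down, stop at 0.42. A spring takes it back to 0 when let go; pressing the paddle takes about 2 N at first, 4 N at the stop. The gate lets a 26 mm cell through from about 0.22
- thick_paddle: (sizes in mm) paddle, the back end of the thick cell's rocker: grey plate 42 long, 40 wide, 10 thick, nothing under it; origin in its middle, 95 behind the pin; x along the rocker away from the gate, z up. Its middle sinks about 38 in all
- thick_press (a point): (sizes in mm) middle of the upper face of that paddle (thick cell's dispenser), 111 above the desk at rest
- thick_gate: (sizes in mm) gate, the upright grey blade (30 wide, 4 thick, about 65 high) under the front end of that rocker, of the thick cell's dispenser; origin at its upper end. Shut, its lower edge hangs 5 over the chute floor.
- thick_cell: (sizes in mm) thick battery cell, a white cylinder with bare metal ends, diameter 26, length 65; origin at its centre, y along its axis (it turns about y as it rolls). At first it lies across the chute against the uphill side of the gate.
- thin_dispenser: (sizes in mm) dispenser of the thin cell (both alike): black sloping chute, inside 71 wide, walls 24 high, on a flat foot fixed to the desk. Origin: underside of the foot, mid-plane. x points uphill from the tray (low front end) to the paddle (back), y across, z up. Chute floor slopes 0.22 rad, 47 above the desk at x=0
- thin_tray (a point): (sizes in mm) middle of the tray floor of the thin cell's dispenser, 80 in front of its origin. The tray is the low end of the chute, from the gate to a 22 high lip at x=-112
- thin_pin (a point): (sizes in mm) pivot of the thin cell's rocker: cross pin 105 above the desk between two posts 115 high, 55 behind the dispenser's origin. The rocker is a grey painted bar, 10 wide, over the middle of the chute; gate under its front end, paddle at its back end
- thin_rocker (a joint): rocker of the thin cell's dispenser, rad: 0 at rest with gate shut, grows as the paddle goes down, stop at 0.42. A spring takes it back to 0 when let go; pressing the paddle takes about 2 N at first, 4 N at the stop. The gate lets a 26 mm cell through from about 0.22
- thin_paddle: (sizes in mm) paddle, the back end of the thin cell's rocker: grey plate 42 long, 40 wide, 10 thick, nothing under it; origin in its middle, 95 behind the pin; x along the rocker away from the gate, z up. Its middle sinks about 38 in all
- thin_press (a point): (sizes in mm) middle of the upper face of that paddle (thin cell's dispenser), 111 above the desk at rest
- thin_gate: (sizes in mm) gate, the upright grey blade (30 wide, 4 thick, about 65 high) under the front end of that rocker, of the thin cell's dispenser; origin at its upper end. Shut, its lower edge hangs 5 over the chute floor.
- thin_cell: (sizes in mm) thin battery cell, a white cylinder with bare metal ends, diameter 14, length 65; origin at its centre, y along its axis (it turns about y as it rolls). At first it lies across the chute against the uphill side of the gate.
- mug: (sizes in mm) white mug, 80 across, 92 high, origin under its centre, handle towards y; bystander
- wheel: (sizes in mm) spare rubber wheel lying flat, 66 across, 26 high, origin under its centre; bystander
- screwdriver: (sizes in mm) screwdriver with a black handle, 190 long, lying behind the dispensers, up to 30 high, origin about its middle; bystander
Mind the look-alikes: they are no part of the job. Leave any blue, orange or pink look-alike of the thick_cell alone.

How it is judged:
On the way:
1. the fingers hold down the paddle of the thick cell's dispenser (rocker beyond 0.2 rad) (value of joint thick_rocker above 0.2 rad and contact force between the fingers and thick_paddle above 0.3 N), for 0.02 s.
At the end, for the whole second after the job is handed in: the thick cell lies at rest (under 30 mm/s) in its tray: centre 65 to 115 mm in front of its dispenser's origin, within 20 mm of the mid-plane, 20 to 55 mm above the desk; both rockers are back within 0.05 rad of rest (gates shut); the thin cell is still behind its gate (x of thick_cell in the frame of thick_dispenser between -0.115 and -0.065 m and y of thick_cell in the frame of thick_dispenser between -0.02 and 0.02 m and z of thick_cell in the frame of thick_dispenser between 0.02 and 0.055 m and linear speed of thick_cell below 0.03 m/s and value of joint each of thick_rocker, thin_rocker below 0.05 rad and x of thin_cell in the frame of thin_dispenser above -0.03 m); the robot touches nothing.
It fails at once if a cell is touched by the robot (contact force between any of the fingers, the arm and thick_cell above 0.3 N or contact force between any of the fingers, the arm and thin_cell above 0.3 N).
It fails at once if a cell is lifted (centre over 100 mm above the desk) (height (world z) of any of thick_cell, thin_cell above 0.1 m).
It fails at once if a gate is touched by the robot (contact force between any of the fingers, the arm and thick_gate above 0.3 N or contact force between any of the fingers, the arm and thin_gate above 0.3 N).
It fails at once if the other dispenser is worked (its rocker beyond 0.1 rad, or its cell moved 20 mm) (value of joint thin_rocker above 0.1 rad or distance of thin_cell from where it was at the start of the episode above 0.02 m).
It fails at once if a bystander is moved by 20 mm or tipped over (distance of any of mug, wheel, screwdriver from where it was at the start of the episode above 0.02 m or angle between any of mug, wheel's own z axis and vertical above 0.4 rad).
It also fails if it takes over 32 s, if anything falls off the work surface, if the arm or the gripper's body presses on something with over 40 N, if the wrist force passes 120 N, or if a joint passes its speed limit or range.

## Working session

There is one attempt and no reset: what is moved stays moved. The work goes in short steps, Python scripts to look and compute and a shell command to move; the robot and the scene stay as the last step left them, time stands still between calls to the robot, and variables do not carry over. Pictures are saved under pics/ and viewed, about 8 in all and at most 12, crops included, and the job is handed in when it is done.

```bash
mkdir -p pics; cat > h.py <<'E'
from rig import manip
import numpy as np, cv2
def grab(n):
    im=manip.get_image(n); np.savez('pics/'+n+'.npz',**im); return im
def pt(im,u,v):
    K=np.array(im['intrinsics']);R=cv2.Rodrigues(np.array(im['rvec'],float))[0];t=np.array(im['tvec']).ravel()
    d=np.median(im['depth'][v-1:v+2,u-1:u+2]); return R.T@(d*np.linalg.inv(K)@[u,v,1]-t)
E
python3 - <<'E'
from h import *
a=grab('scene');b=grab('side')
for n,i in(('scene',a),('side',b)): cv2.imwrite(f'pics/{n}1.png',cv2.resize(i['pixels'],(800,600)))
print(manip.get_state())
E
```

```text
{'clock': 0.1, 'qpos': array([ 1.09702425e+00,  2.76526365e-01,  1.50603663e+00, -1.30402245e-05,
        1.36071047e+00, -1.20991120e-01]), 'qd': array([-0.00122133, -0.00080011, -0.00356479,  0.0017131 , -0.00021318,
        0.00022539]), 'effort': array([ 4.13842827e-04, -4.17700338e+01, -2.46402258e+01, -1.67766902e-04,
        5.95004938e-03, -1.88386889e-05]), 'position': array([0.19844685, 0.53914761, 0.2305173 ]), 'ee_rot': array([ 0.69596506,  0.12351064,  0.6963047 , -0.12464963]), 'contact_force': array([-0.57314829, -0.36508209,  0.08518444]), 'moment': array([-0.03154188, -0.02319753, -0.01794092]), 'width': 0.08508723752146582}
```

View pics/scene1.png

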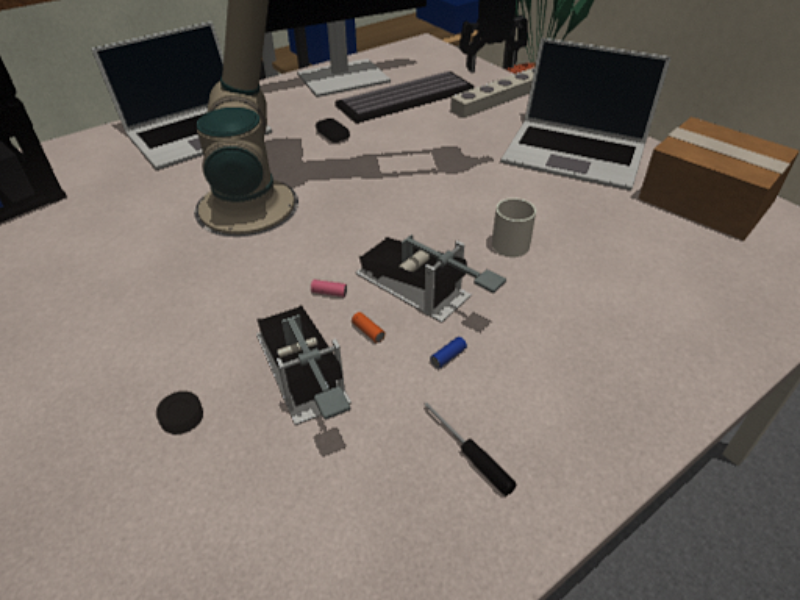

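View pics/side1.png

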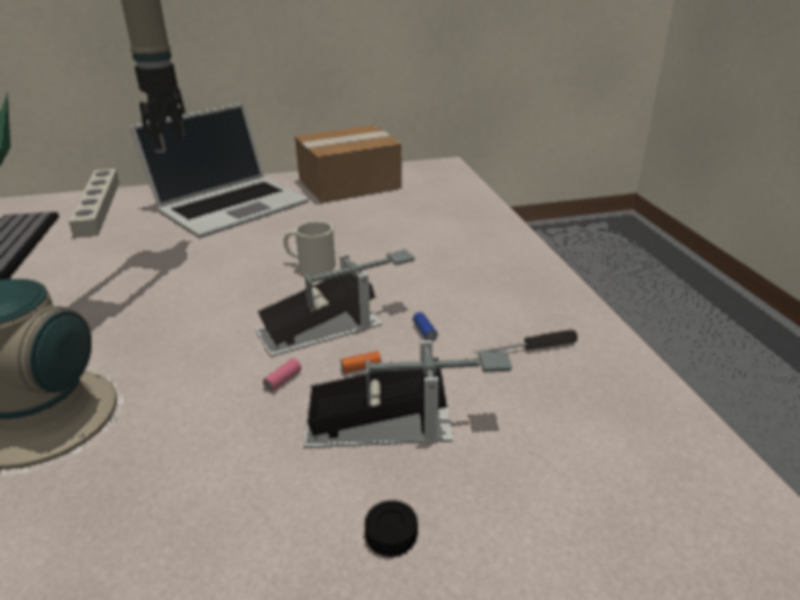

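Scene picture: the dispensers are at (415,265), where the cell looks thicker, and (300,360), where it looks thinner. Their paddles are at (490,281) and (333,402). Candidates for the thick cell are the white cells at (415,261) and (297,347). The pink (328,288), orange (368,327) and blue (449,352) cylinders are look-alikes. One close crop will check the choice.

```bash
python3 - <<'E'
from h import *
a=dict(np.load('pics/scene.npz'));b=dict(np.load('pics/side.npz'))
c=lambda i,u,v:cv2.resize(i['pixels'][v-32:v+32,u-42:u+42],(400,300),interpolation=cv2.INTER_CUBIC)
cv2.imwrite('pics/crop1.png',np.vstack([np.hstack([c(a,275,172),c(a,193,228)]),np.hstack([c(b,208,188),c(b,250,248)])]))
for n,i,L in(('sc',a,dict(farpad=(314,180),nearpad=(213,257),farcell=(265,167),nearcell=(188,224),mug=(328,131),wheel=(115,262))),('si',b,dict(farpad=(256,165),nearpad=(317,231)))):
  for k,(u,v) in L.items(): print(n,k,pt(i,u,v).round(4))
# paddle blob from scene depth: points with z in 0.10..0.118 
for n,i in(('sc',a),('si',b)):
  K=i['intrinsics'];R=cv2.Rodrigues(i['rvec'])[0]
  v,u=np.mgrid[:384,:512];d=i['depth']
  P=((np.stack([u,v,np.ones_like(u)],-1)@np.linalg.inv(K).T)*d[...,None]-i['tvec'].ravel())@R
  m=((P[...,2]>.095)&(P[...,2]<.125)&(d>0)).astype(np.uint8)
  for s,(x,y) in dict(far=(314,180) if n=='sc' else (256,165),near=(213,257) if n=='sc' else (317,231)).items():
    c=pt(i,x,y); Q=P[(m>0)&(np.hypot(P[...,0]-c[0],P[...,1]-c[1])<.2)]
    near=Q[np.hypot(*(Q[:,:2]-c[:2]).T)<.035]
    r=cv2.minAreaRect(near[:,:2].astype(np.float32)*1000)
    print(n,s,len(near),'mean',near.mean(0).round(4),'rect',np.round(r[0]),np.round(r[1]),round(r[2],1))
E
```

```text
sc farpad [0.6134 0.169  0.1119]
sc nearpad [ 0.6649 -0.1753  0.1119]
sc farcell [0.4505 0.1324 0.0671]
sc nearcell [ 0.4963 -0.1507  0.0516]
sc mug [0.4411 0.3947 0.0784]
sc wheel [ 0.4723 -0.3422  0.0228]
si farpad [0.6024 0.1595 0.1136]
si nearpad [ 0.6595 -0.179   0.1126]
sc far 199 mean [0.6089 0.1679 0.1102] rect [605. 168.] [52. 41.] 15.9
sc near 339 mean [ 0.6632 -0.1777  0.1109] rect [ 657. -176.] [40. 53.] 79.6
si far 137 mean [0.5994 0.1679 0.1111] rect [596. 172.] [58. 42.] 10.1
si near 275 mean [ 0.6562 -0.1767  0.1113] rect [ 653. -173.] [41. 56.] 82.2
```

View pics/crop1.png

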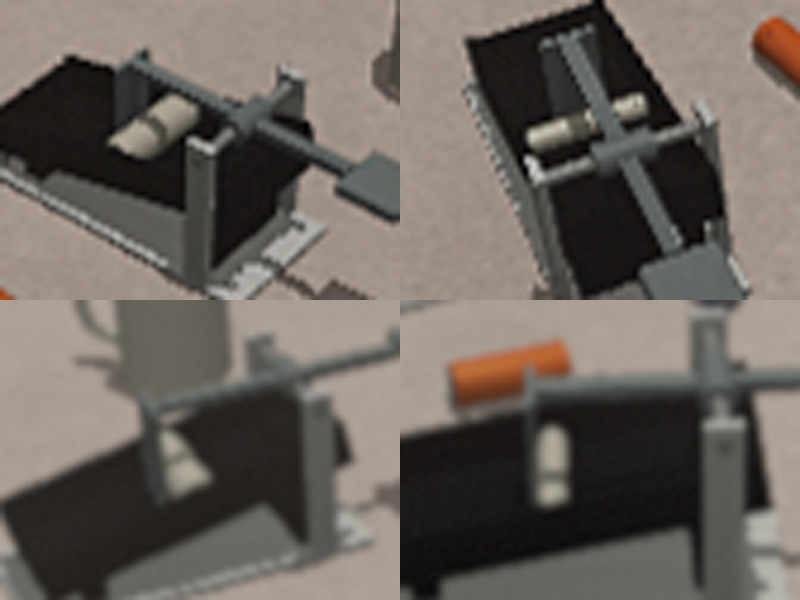

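The crop shows the thicker cell in the far dispenser (left-hand panels). Its top is at z≈67 mm, against 52 mm for the other, so it is the target. Its paddle is at about (0.608, 0.168, 0.111), which agrees with the 111 mm given. Next I work out the shift in tool axes.

```bash
cat > d.py <<'E'
from h import *; import sys
from scipy.spatial.transform import Rotation as Ro
s=manip.get_state();w,x,y,z=s['ee_rot'];R=Ro.from_quat([x,y,z,w]).as_matrix()
print(R.round(3)); g=np.array(list(map(float,sys.argv[1:4])))
print('pos',s['position'],'shift cm',(100*R.T@(g-s['position'])).round(2))
E
python3 d.py .609 .168 .16
```

```text
[[-0.001  0.346  0.938]
 [-0.002  0.938 -0.346]
 [-1.    -0.002 -0.   ]]
pos [0.19844685 0.53914761 0.2305173 ] shift cm [  7.08 -20.63  51.35]
```

```bash
python3 -m creep '{"delta_pos":[[0,-1.5,4],[0,-3.5,8.5],[0,-5.5,13.5],[0,-7.5,18.5],[0,-9.5,23],[0,-11,27.5],[0,-13,32],[0,-15,37],[0,-17,42],[0,-18.5,46]],"dr":[[0,0,0],[0,0,0],[0,0,0],[0,0,0],[0,0,0],[0,0,0],[0,0,0],[0,0,0],[0,0,0],[0,0,0]]}' -1 && python3 d.py .609 .168 .15
```

```text
clock: 1.1
position: [0.5644, 0.208, 0.231]
ee_rot: [0.696, 0.124, 0.696, -0.124]
contact_force: [-0.2, 0.6, 0.4]
width: -0.0003
[[-0.001  0.346  0.938]
 [ 0.     0.938 -0.346]
 [-1.    -0.    -0.001]]
pos [0.56437612 0.20797334 0.23095086] shift cm [ 8.09 -2.21  5.58]
```

```bash
python3 -m creep '{"delta_pos":[[0,-1.1,2.8],[0,-2.2,5.3],[2,-2.2,5.3],[5,-2.2,5.3],[8,-2.2,5.3],[8,-2.2,5.3],[8,-2.2,5.3]],"dr":[[0,0,0],[0,0,0],[0,0,0],[0,0,0],[0,0,0],[0,0,0],[0,0,0]]}' && python3 - <<'E'
from h import *
a=grab('scene');b=grab('side')
c=lambda i,u,v:cv2.resize(i['pixels'][v-60:v+60,u-40:u+40],(400,600),interpolation=cv2.INTER_CUBIC)
cv2.imwrite('pics/c2.png',np.hstack([c(a,310,160),c(b,250,150)]))
E
python3 d.py .609 .168 .11
```

```text
clock: 1.8
position: [0.6054, 0.1707, 0.1511]
ee_rot: [0.696, 0.124, 0.697, -0.124]
contact_force: [1.1, -0.3, 0.8]
width: -0.0004
[[ 0.003  0.345  0.938]
 [ 0.001  0.938 -0.345]
 [-1.     0.002  0.003]]
pos [0.60673367 0.17104182 0.15304033] shift cm [ 4.3  -0.21  0.31]
```

View pics/c2.png

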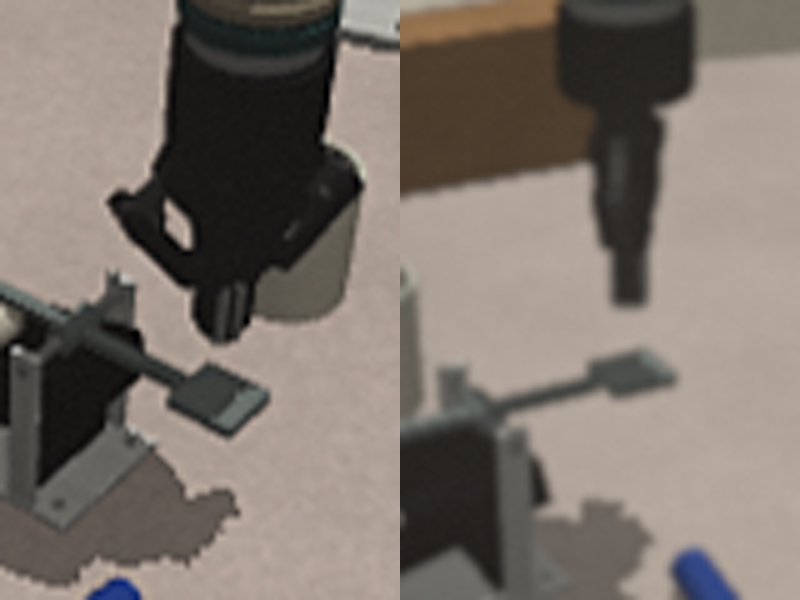

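Both views show the shut fingertips above the middle of the paddle, about 40 mm up. Next I press to z≈0.079 and hold.

```bash
python3 -m creep '{"delta_pos":[[2,0,0.2],[3.5,0,0.2],[4.5,0,0.2],[5.3,0,0.2],[6,0,0.2],[6.7,0,0.2],[7.2,0,0.2],[7.2,0,0.2],[7.2,0,0.2],[7.2,0,0.2]],"dr":[[0,0,0],[0,0,0],[0,0,0],[0,0,0],[0,0,0],[0,0,0],[0,0,0],[0,0,0],[0,0,0],[0,0,0]]}' && python3 -m creep '{"delta_pos":[[0,0,0],[0,0,0],[0,0,0],[0,0,0],[0,0,0]],"dr":[[0,0,0],[0,0,0],[0,0,0],[0,0,0],[0,0,0]]}' && python3 - <<'E'
from h import *
a=grab('scene');b=grab('side')
c=lambda i,u,v:cv2.resize(i['pixels'][v-60:v+60,u-40:u+40],(400,600),interpolation=cv2.INTER_CUBIC)
cv2.imwrite('pics/c3.png',np.hstack([c(a,280,160),c(b,215,180)]))
E
```

```text
clock: 2.9
position: [0.6077, 0.1701, 0.0798]
ee_rot: [0.696, 0.124, 0.696, -0.124]
contact_force: [-0.9, -2.0, 5.2]
width: -0.0003
clock: 3.4
position: [0.6075, 0.1701, 0.0793]
ee_rot: [0.696, 0.124, 0.696, -0.124]
contact_force: [0.7, 0.2, 4.6]
width: 0.0001
```

View pics/c3.png

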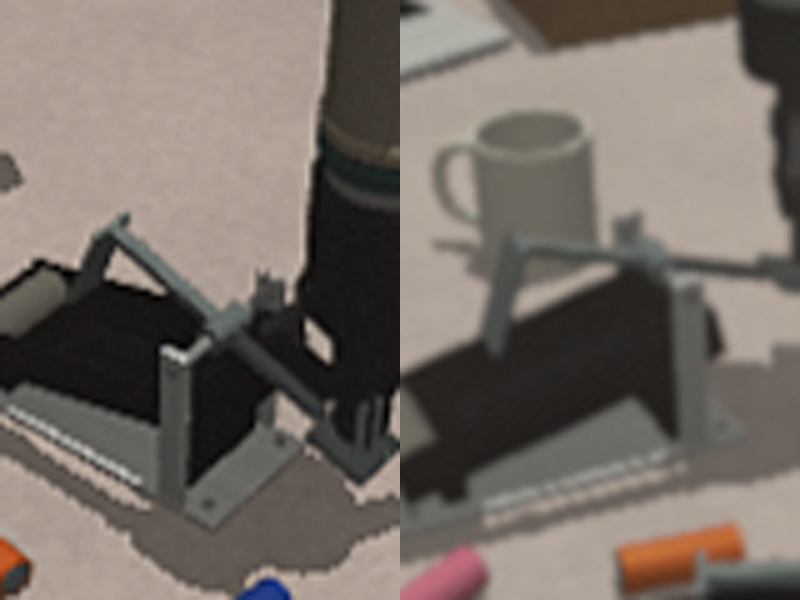

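The gate is lifted, and the cell has rolled down into the tray (left edge, about (30,300)). Now I release by going straight up.

```bash
python3 -m creep '{"delta_pos":[[-0.8,0,0],[-1.6,0,0],[-2.6,0,0],[-4,0,0],[-7,0,0],[-10,0,0],[-13,0,0],[-13,0,0],[-13,0,0],[-13,0,0]],"dr":[[0,0,0],[0,0,0],[0,0,0],[0,0,0],[0,0,0],[0,0,0],[0,0,0],[0,0,0],[0,0,0],[0,0,0]]}' && python3 - <<'E'
from h import *
a=grab('scene');b=grab('side')
c=lambda i,u,v:cv2.resize(i['pixels'][v-60:v+60,u-40:u+40],(400,600),interpolation=cv2.INTER_CUBIC)
cv2.imwrite('pics/c4.png',np.hstack([c(a,265,165),c(b,210,180)]))
E
```

```text
clock: 4.5
position: [0.606, 0.1698, 0.208]
ee_rot: [0.695, 0.124, 0.697, -0.124]
contact_force: [-1.1, -0.2, -0.1]
width: 0.0003
```

View pics/c4.png

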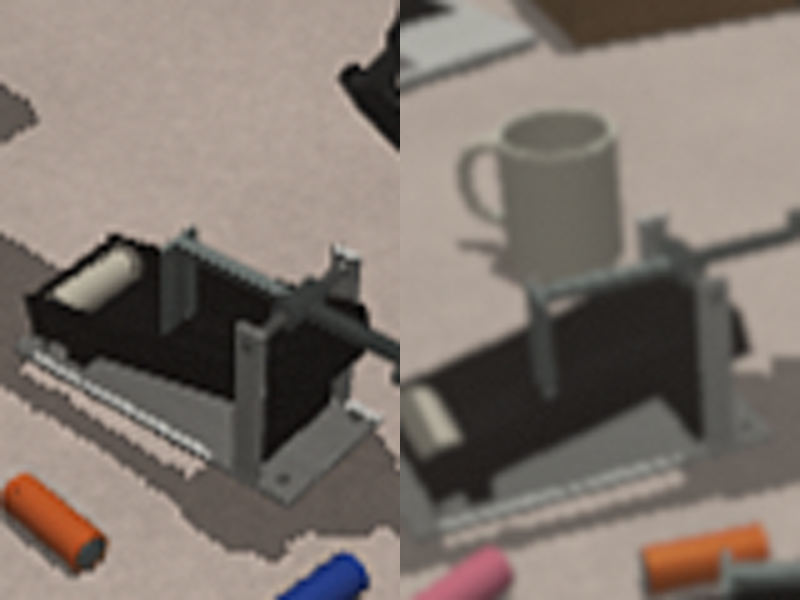

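The cell lies in the tray against the lip (scene panel (95,278)), the gate is shut (178,280), and the arm is clear.

```bash
python3 -c "
from rig import manip
print(manip.sign_off())"
```

```text
the job is handed in; nothing more can be done
None
```

I pressed the paddle of the far dispenser, which holds the thicker cell: its cell top measured about 67 mm above the desk, against 52 mm for the other. I held it down for about 0.8 s at about 4.6 N with the tip at z≈0.079, let go straight up to z≈0.21, and handed the job in at about 4.5 s.

The last pictures show the thick cell lying in the tray against the lip, its gate shut again and the arm clear of everything, with no notable contact force. Nothing disagreed, but three things were not checked:
- **Thin dispenser:** I did not image it again after the press. The arm never went near it.
- **Bystanders:** The mug stood as before in the last picture. I did not look again at the wheel or the screwdriver.
- **Cell in the tray:** I judged its position by eye and did not measure it.

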